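Snap in the coupling plug and prove it with a pull

ROBOT

A 7-joint arm with a two-finger parallel gripper is mounted at the origin on a cart in front of the work surface, level with it; the furniture and walls round the work are solid. World frame = base frame: x ahead of the robot, y to its left, z up, the work surface at z = 0. Lengths are in m, angles in rad, forces in N, time in s.
With the tool pointing down it reaches from about 0.4 to 0.875 m from the base axis. Payload 19.3 kg.
Tool frame: the origin (TCP) lies at the very end of the fingers, on their centre line; the grasp point (between the pads) lies 19 mm behind it; z points along the fingers, y is the direction in which the jaws open and shut (so a half turn about z gives the same grasp; the last joint's range is limited). The gripper opens to 85 mm and grips with 20 to 120 N. Pads are 22 mm wide; open, the fingers measure 114 mm over their backs; the gripper's body (76 mm by 85 mm) begins 54 mm behind the grasp point. The pads swing forward as they close: fully open they stand 13 mm farther back than shut.
Start: joints at [1.237, 0.521, -0.036, 1.599, 0.021, 1.021, -0.113], TCP at [0.163, -0.603, 0.231] pointing down, gripper open.
Joint ranges: [-2.91, 2.91], [-0.3, 2.13], [-1.5, 1.42], [0.17, 2.43], [-1.26, 4.41], [0.16, 1.93], [-2.52, 2.52]. Speed limits (rad/s): [1.89, 1.89, 2.39, 2.39, 3.01, 3.01, 3.01].

INTERFACE

Orientations are given as [roll, pitch, yaw] about the fixed x, y, z axes, in that order (R = Rz(yaw) Ry(pitch) Rx(roll)).
In Python, from workcell import bot gives the robot as it stands.
- The arm moves only by the tool carry_out, never from a script. Its argument "targets" is a list of rows, each a list of 7 numbers: the shift along the tool's x, y, z in mm, then the turn, a rotation vector about the tool's x, y, z in units of 6 degrees (1.0 is 6 degrees), then the closure in counts, from 0 (fully open) to 255 (shut). A call has 1 to 5 rows; each row shifts and turns the commanded pose from where the row before left it, along the tool's axes as they then stand; what a row does not reach is not made up. A row lasts 1/12 s, in which the tool goes at most 41.7 mm and 7.16 degrees, less where a joint would pass 70% of its speed; a pose out of reach is approached as far as the arm can. A call is refused whole if a number of a shift passes 41.7 or a number of a turn 1, either way. A call with a gripper value outside its range is refused whole. The fingers move at their own pace and stop on an object; "force" is the grip in N (left out, the last holds). Time passes only in rows, so rows that do not move let the fingers close. It gives the time, the measured TCP pose, the force and the opening at its end, in the units of the state.
- bot.observe(): the state, without advancing time (a new reading comes with each control period).
- bot.grab_frame(name): name is "scene" or "top" or "wrist"; returns a dict with "color" (480x640x3 uint8, red, green, blue), "z_map" (480x640 float32, m along the optical axis (not along the pixel's ray), 0 where there is no reading), "K" (3x3 intrinsics, pixels), "cam_to_world" (4x4, takes a point from camera to world coordinates); the wrist camera has in their place "T_tool_cam" (4x4, takes a point from camera to tool coordinates, whose origin is the TCP and whose axes are the flange's). Camera axes: x right, y down, z forward; pixel columns grow to the right and rows downward; lengths in m; the calibration is good to about 2 mm. A picture is of the moment at which its call begins: read the wrist's pose just before it.
- bot.job_done(): hands the job in, once; it reports no verdict.
The state is a dict: "clock": time; "qpos": joint angles; "qd": joint speeds; "joint_efforts": joint torques, N m; "position": TCP position; "tool_rot": TCP orientation; "force": force on the tool from outside, world axes, zero at the start; "moment": the same for the moment, N m; "grip_width": finger opening in m.
Only numpy, scipy, OpenCV 4.12 (cv2) and the standard library are available. Lean on these libraries where they do the work, as an engineer would, in place of code of your own. Each camera call takes 0.05 s, during which the arm holds its last target. There are 200 camera calls.

TASK

Take the steel plug out of its grey stand and push it straight down into a port of the aluminium manifold until it clicks fully home, then keep hold of it and prove the catch by pulling it straight up with about 12 N for a good second. One of the two ports has a worn catch that lets the plug slip out at a light pull: if that happens, use the other port in the same way. Leave the plug standing fully home in the port that held, never push or pull harder than 20 N on a port, and do not disturb the other things on the bench.

Things in the scene. Friction and masses are not known exactly. Their poses are not given: they have to be found in the camera images.
- plug_grip (a point): Centre of the dark upright grip (21 mm dia., 42 mm long) of the loose round steel plug, 0.12 kg. z up along the plug. Below this point: collar 28 mm dia. from 21 to 24 mm down, shaft 16 mm dia. to 46, neck 8 mm dia. to 54, land 16 mm dia. to 57, nose tapering to 8 mm dia. at the tip, 67 mm down. At the start it hangs by its collar in the stand. Any yaw of grasp will do.
- stand: Grey plastic block 54 x 54 x 48 mm, fixed to the bench, with one 18 mm through hole in which the plug is parked. Origin at the centre of its underside; z up.
- manifold: Aluminium block 70 (x) x 160 (y) x 47 mm high, brass hose barb at each end, fixed. Two look-alike ports in its top, 80 mm apart along its y. A sound catch takes far more than 20 N after about 2 mm of play; a worn one lets the plug go under 7 N. Which port is worn changes. Origin at the centre of its underside; z up.
- port_left (a point): Centre of the mouth, in the top face, of the port at the manifold's +y end: an 18 mm bore, 3 mm chamfer. Spring pawls inside resist from when the tip is some 17 mm below the mouth and give way at 5 to 15 N. Fully home the tip is on the seat 35.5 to 38.5 mm below the mouth (it varies), so the grip's centre is 28.5 to 31.5 mm above it, the collar clear of the top.
- port_right (a point): The same for the port at the manifold's -y end.
- seat_a (a joint): Vertical give (m) of the stiff rubber mount of one port's hidden inner seat and pawls: 0 unloaded, positive pulled up, negative pressed down; a millimetre or two at working forces, less than the noise, so go by the force on the tool. Which port it sits in is not told and changes.
- seat_b (a joint): The same for the other inner seat.
- crucible: Bystander, leave alone: small white crucible, 44 mm wide, 31 high. Origin at the centre of its underside.
- rubber_bung: Bystander, leave alone: dark rubber bung, 31 mm wide, 26 high. Origin at the centre of its underside.
- weight_0: Bystander, leave alone: brass weight, 27 mm wide, 34 high. Origin at the centre of its underside.
- weight_1: Bystander, leave alone: smaller brass weight, 22 mm wide, 30 high. Origin at the centre of its underside.
- forceps: Bystander, leave alone: steel forceps lying flat, 115 mm long. Origin at the centre of its underside.
- beaker_pp: Bystander, leave alone: white plastic beaker, 83 mm wide, 99 high. Origin at the centre of its underside.
- conical_flask: Bystander, leave alone: glass conical flask, 65 mm wide, 107 high. Origin at the centre of its underside.
- dropper_2: Bystander, leave alone: dropper bottle, 35 mm wide, 92 high. Origin at the centre of its underside.

How it is judged:
On the way, in this order (a step that is already met when the one before it is completed fails the run):
1. the plug is pressed fully home in a port (((horizontal distance between plug_grip and port_left below 0.004 m and z of plug_grip in the frame of port_left below 0.033 m) or (horizontal distance between plug_grip and port_right below 0.004 m and z of plug_grip in the frame of port_right below 0.033 m))), for 0.1 s.
2. a catch has held an upward pull of at least 8 N (its seat lifted 0.8 mm) for 0.8 s (value of joint any of seat_a, seat_b above 0.0008 m), for 0.8 s.
At the end, for the whole second after the job is handed in: The plug stands in the port whose catch held the pull, released, its grip centre within 5 mm of the port's axis and 26 to 35 mm above the mouth, tilted less than 0.12 rad (((horizontal distance between plug_grip and port_left below 0.005 m and z of plug_grip in the frame of port_left between 0.026 and 0.035 m) or (horizontal distance between plug_grip and port_right below 0.005 m and z of plug_grip in the frame of port_right between 0.026 and 0.035 m)) and angle between plug_grip's own z axis and vertical below 0.12 rad); the robot touches nothing.
It fails at once if a port is pulled harder than 22 N (value of joint any of seat_a, seat_b above 0.0022 m).
It fails at once if a port is pressed harder than 22 N (value of joint any of seat_a, seat_b below -0.0022 m).
It fails at once if a bystander is moved by more than 20 mm (distance of any of crucible, rubber_bung, weight_0, weight_1, forceps, beaker_pp, conical_flask, dropper_2 from where it was at the start of the episode above 0.02 m).
It also fails if it takes over 67 s, if anything falls off the work surface, if the arm or the gripper's body presses on something with over 40 N, if the wrist force passes 120 N, or if a joint passes its speed limit or range.

## Working session

There is one attempt and no reset: what is moved stays moved. The work goes in short steps, Python scripts to look and compute and a tool call to move; the robot and the scene stay as the last step left them, time stands still between calls to the robot, and variables do not carry over. Pictures are saved under pics/ and viewed, about 8 in all and at most 12, crops included, and the job is handed in when it is done.

Besides the shell and the picture viewer there is one more tool, called after "Call:" as a command line: name --pt "numbers of a row" for each row, then --argument value for the rest. carry_out: Moves the arm, as the interface text tells. Its arguments: {"type":"object","properties":{"targets":{"type":"array","items":{"type":"array","items":{"type":"number"}}},"force":{"type":"number"}},"required":["targets"]}

```bash
mkdir -p pics; ls; python3 - <<'E'
from workcell import bot
import cv2,numpy as np
s=bot.observe();print({k:np.round(v,3) for k,v in s.items()})
for n in("scene","top"):
    f=bot.grab_frame(n);cv2.imwrite(f"pics/{n}0.png",f["color"][:,:,::-1]);np.savez(f"{n}0.npz",**f)
    print(n,f["K"].round(1).tolist(),f["cam_to_world"].round(3).tolist())
E
```

```text
pics
{'clock': np.float64(0.0), 'qpos': array([ 1.237,  0.522, -0.036,  1.6  ,  0.021,  1.021, -0.113]), 'qd': array([ 0.001, -0.002,  0.001, -0.   , -0.   , -0.001, -0.   ]), 'joint_efforts': array([ 0.0000e+00, -9.2710e+01,  1.9790e+00, -3.6992e+01,  1.8000e-02,
        8.0000e-03,  0.0000e+00]), 'position': array([ 0.163, -0.603,  0.231]), 'tool_rot': array([-3.14 ,  0.   ,  0.264]), 'force': array([-0.631, -0.376,  0.652]), 'moment': array([-0.041,  0.025, -0.042]), 'grip_width': np.float64(0.086)}
scene [[467.5, 0.0, 312.5], [0.0, 467.5, 228.6], [0.0, 0.0, 1.0]] [[0.738, -0.346, 0.579, -0.076], [-0.675, -0.388, 0.628, -0.594], [0.007, -0.855, -0.519, 0.579], [0.0, 0.0, 0.0, 1.0]]
top [[484.6, 0.0, 314.3], [0.0, 484.6, 240.2], [0.0, 0.0, 1.0]] [[0.008, -0.988, 0.152, 0.339], [-1.0, -0.005, 0.017, -0.009], [-0.016, -0.152, -0.988, 1.102], [0.0, 0.0, 0.0, 1.0]]
```

View pics/scene0.png

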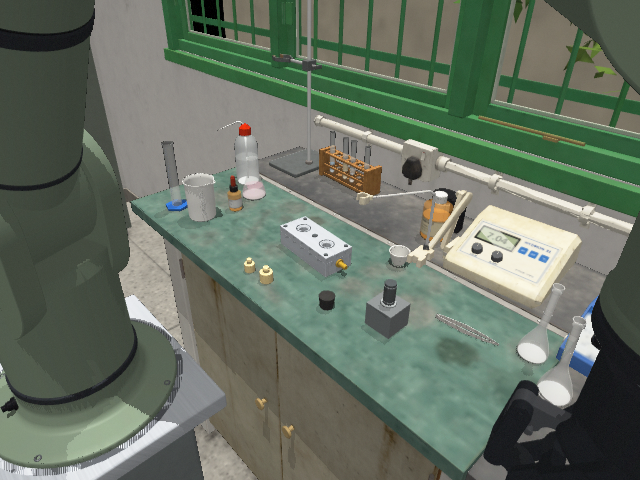

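View pics/top0.png

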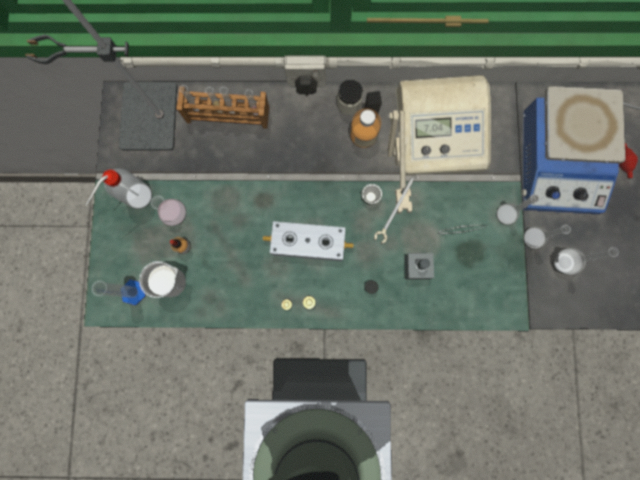

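The scene view shows the stand with the plug at about (388,305), the manifold at (315,245), and a jointed arm from the pH meter near it. In the top view the ports are at (290,239) and (325,242), the plug is at (423,265), and the jointed arm runs from (410,185) to (380,238).

```bash
cat > h.py <<'E'
import numpy as np,cv2
from scipy.spatial.transform import Rotation as R
def ray(K,T,u,v,z):
    d=T[:3,:3]@np.linalg.solve(K,[u,v,1.]);o=T[:3,3];return o+d*(z-o[2])/d[2]
def cloud(f,T):
    v,u=np.mgrid[:480,:640];z=f["z_map"]
    p=np.stack([u,v,np.ones_like(u)],-1)@np.linalg.inv(f["K"]).T*z[...,None]
    return p@T[:3,:3].T+T[:3,3]
def tool(s):
    T=np.eye(4);T[:3,:3]=R.from_euler('xyz',s["tool_rot"]).as_matrix();T[:3,3]=s["position"];return T
E
python3 - <<'E'
from h import *
f=np.load("top0.npz");K,T=f["K"],f["cam_to_world"]
for n,u,v,z in[("portA",290,239,.047),("portB",325.5,242,.047),("plugtop",423,264,.093),("stand",420,266,.048)]:print(n,ray(K,T,u,v,z).round(4))
P=cloud(f,T)
for n,(a,b,c,d) in dict(man=(272,345,222,260),arm=(374,415,178,245)).items():
    q=P[c:d,a:b].reshape(-1,3);q=q[q[:,2]>.03];print(n,len(q),q.min(0).round(3),q.max(0).round(3),np.median(q,0).round(3))
hsv=cv2.cvtColor(f["color"],cv2.COLOR_RGB2HSV);m=((hsv[...,1]<40)&(hsv[...,2]>120)).astype(np.uint8)
m[:215]=0;m[265:]=0;m[:,:265]=0;m[:,352:]=0
c=max(cv2.findContours(m,0,2)[0],key=cv2.contourArea);b=cv2.minAreaRect(c);print(b)
print(np.array([ray(K,T,*p,.047) for p in cv2.boxPoints(b)]).round(4),ray(K,T,*b[0],.047).round(4))
g=np.load("scene0.npz");Q=cloud(g,g["cam_to_world"])
for u,v in[(303,229),(327,244),(389,287),(362,198),(395,195),(430,191),(420,258),(455,220),(440,240),(412,170),(399,250)]:print(u,v,Q[v,u].round(3))
for u,v in[(381,238),(390,222),(405,200),(405,150),(411,182),(372,195)]:print(u,v,P[v,u].round(3))
E
```

```text
portA [0.5034 0.0633 0.047 ]
portB [ 0.4971 -0.015   0.047 ]
plugtop [ 0.4449 -0.218   0.093 ]
stand [ 0.4452 -0.2207  0.048 ]
man 2260 [ 0.339 -0.056  0.03 ] [0.542 0.104 1.102] [0.5   0.024 0.048]
arm 641 [ 0.339 -0.202  0.03 ] [ 0.634 -0.009  1.102] [ 0.576 -0.173  0.076]
((307.3360900878906, 238.80331420898438), (75.23519897460938, 35.76161575317383), 5.19442892074585)
[[ 0.4716  0.1106  0.047 ]
 [ 0.5513  0.1052  0.047 ]
 [ 0.5367 -0.0611  0.047 ]
 [ 0.4575 -0.0538  0.047 ]] [0.504 0.025 0.047]
303 229 [0.51  0.072 0.039]
327 244 [ 0.505 -0.009  0.041]
389 287 [ 0.437 -0.227  0.09 ]
362 198 [ 0.473 -0.124  0.205]
395 195 [ 0.535 -0.147  0.199]
430 191 [ 0.594 -0.18   0.2  ]
420 258 [ 0.569 -0.196  0.072]
455 220 [ 0.703 -0.181  0.097]
440 240 [ 0.744 -0.132  0.008]
412 170 [0.821 0.019 0.106]
399 250 [ 0.623 -0.109  0.022]
381 238 [ 0.514 -0.143 -0.   ]
390 222 [ 0.513 -0.136  0.2  ]
405 200 [ 0.586 -0.187  0.072]
405 150 [ 0.708 -0.194  0.048]
411 182 [ 0.592 -0.178  0.197]
372 195 [ 0.615 -0.123  0.001]
```

Call:
carry_out --pt "0 0 -22 0 0 0.84 0" --pt "0 0 -22 0 0 0.84 0" --pt "0 0 -22 0 0 0.84 0" --pt "20 -27 0 0 0 0 0" --pt "20 -27 0 0 0 0 0"

```text
clock: 0.52
position: [0.2024, -0.5496, 0.2978]
tool_rot: [3.14, -0.0, -0.004]
force: [1.5, -0.2, -0.7]
grip_width: 0.0852
```

Call:
carry_out --pt "20 -27 0 0 0 0 0" --pt "20 -27 0 0 0 0 0" --pt "20 -27 0 0 0 0 0" --pt "20 -27 0 0 0 0 0" --pt "20 -27 0 0 0 0 0"

```text
clock: 0.93
position: [0.3036, -0.4129, 0.2972]
tool_rot: [-3.141, 0.0, -0.0]
force: [1.0, 0.5, 0.3]
grip_width: 0.0854
```

Call:
carry_out --pt "20 -27 0 0 0 0 0" --pt "20 -27 0 0 0 0 0" --pt "20 -27 0 0 0 0 0" --pt "20 -27 0 0 0 0 0" --pt "0 0 0 0 0 0 0"

```text
clock: 1.35
position: [0.3865, -0.3012, 0.2973]
tool_rot: [-3.14, -0.001, 0.007]
force: [0.5, 1.0, -0.1]
grip_width: 0.0855
```

Call:
carry_out --pt "19 -27 15 0 0 0 0" --pt "19 -27 15 0 0 0 0" --pt "20 -27 15 0 0 0 0" --pt "0 0 0 0 0 0 0" --pt "0 0 0 0 0 0 0"

```text
clock: 1.77
position: [0.4414, -0.2238, 0.2514]
tool_rot: [-3.14, 0.002, 0.003]
force: [-0.4, -1.0, 0.0]
grip_width: 0.0855
```

```bash
python3 - <<'E'
from h import *
from workcell import bot
s=bot.observe();f=bot.grab_frame("wrist");np.savez("w1.npz",s=tool(s),**f)
cv2.imwrite("pics/w1.png",f["color"][:,:,::-1]);T=tool(s)@f["T_tool_cam"];print(s["position"],s["tool_rot"],f["T_tool_cam"].round(3),f["K"].round(0))
P=cloud(f,T);m=(abs(P[...,2]-.093)<.004)&(np.hypot(P[...,0]-.445,P[...,1]+.219)<.03)
print(m.sum(),P[m].mean(0))
E
```

```text
[ 0.44138711 -0.22380907  0.25138485] [-3.14046401e+00  1.54972449e-03  3.05721488e-03] [[ 0.    -0.947 -0.321  0.082]
 [ 1.     0.    -0.    -0.   ]
 [ 0.    -0.321  0.947 -0.143]
 [ 0.     0.     0.     1.   ]] [[404.   0. 325.]
 [  0. 404. 237.]
 [  0.   0.   1.]]
562 [ 0.4459943  -0.22258942  0.09272919]
```

View pics/w1.png

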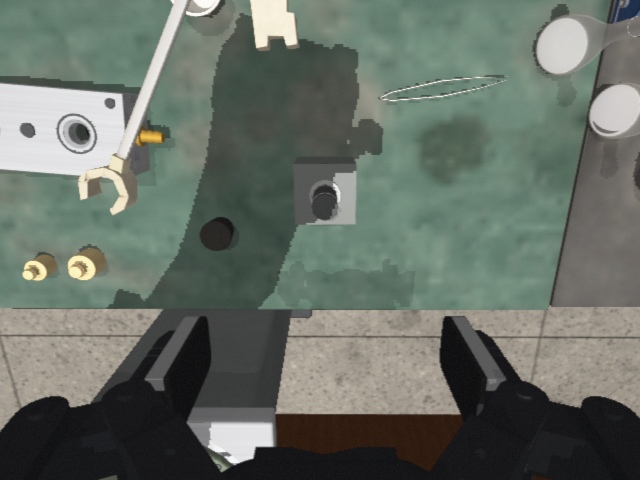

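The plug's grip top is at about (324,205) and lies at (0.446, -0.2225) in the world. The electrode holder arm passes at (105,190), so I'll turn the tool 30° to keep the camera clear of it, then descend.

Call:
carry_out --pt "4.5 -1.3 20 0 0 0 0" --pt "0 0 0 0 0 1 0" --pt "0 0 0 0 0 1 0" --pt "0 0 0 0 0 1 0" --pt "0 0 0 0 0 1 0"

```text
clock: 2.23
position: [0.4449, -0.2254, 0.2326]
tool_rot: [3.141, -0.0, -0.426]
force: [-0.3, -1.1, 1.1]
grip_width: 0.0851
```

Call:
carry_out --pt "0 0 0 0 0 1 0" --pt "0 0 20 0 0 0 0" --pt "0 0 20 0 0 0 0" --pt "0 0 20 0 0 0 0" --pt "0 0 0 0 0 0 0"

```text
clock: 2.65
position: [0.4436, -0.2247, 0.1699]
tool_rot: [3.141, 0.004, -0.525]
force: [-0.3, 1.2, -0.7]
grip_width: 0.0855
```

```bash
python3 - <<'E'
from h import *
from workcell import bot
s=bot.observe();f=bot.grab_frame("wrist")
cv2.imwrite("pics/w2.png",f["color"][:,:,::-1]);T=tool(s)@f["T_tool_cam"];print(s["position"],s["tool_rot"],s["qpos"])
P=cloud(f,T);m=(abs(P[...,2]-.093)<.003)&(np.hypot(P[...,0]-.445,P[...,1]+.22)<.03)
p=P[m];print(m.sum(),p.mean(0),(p.max(0)+p.min(0))/2,np.ptp(p,0))
d=np.array([*((p.max(0)+p.min(0))/2)[:2],.06])-s["position"];print("tool mm",tool(s)[:3,:3].T@d*1e3)
E
```

```text
[ 0.44361099 -0.2246512   0.16989223] [ 3.14067489  0.00375154 -0.52528319] [ 0.41120419  0.40708482 -0.07952744  1.98608523  0.04626385  0.75396523
 -1.79178457]
940 [ 0.44602527 -0.22315525  0.09279411] [ 0.44563874 -0.22307291  0.09243767] [0.02087371 0.02039355 0.0047913 ]
tool mm [  1.37518847  -2.48319201 109.8856153 ]
```

Call:
carry_out --pt "1.5 -2.3 30 0 0 0 0" --pt "0 0 30 0 0 0 0" --pt "0 0 25 0 0 0 0" --pt "0 0 24 0 0 0 0" --pt "0 0 0 0 0 0 0"

```text
clock: 3.12
position: [0.4467, -0.223, 0.0613]
tool_rot: [3.141, 0.003, -0.524]
force: [-0.4, 0.9, -1.0]
grip_width: 0.0854
```

Call:
carry_out --pt "0 0 0 0 0 0 255" --pt "0 0 0 0 0 0 255" --pt "0 0 0 0 0 0 255" --pt "0 0 0 0 0 0 255" --pt "0 0 0 0 0 0 255" --force 60

```text
clock: 3.53
position: [0.4485, -0.2232, 0.0644]
tool_rot: [-3.141, -0.002, -0.524]
force: [1.5, 0.2, -0.5]
grip_width: 0.0257
```

Call:
carry_out --pt "0 0 0 0 0 0 255" --pt "0 0 0 0 0 0 255" --pt "0 0 0 0 0 0 255" --pt "0 0 0 0 0 0 255" --pt "0 0 0 0 0 0 255"

```text
clock: 3.95
position: [0.4484, -0.2232, 0.0643]
tool_rot: [-3.142, -0.001, -0.524]
force: [-2.0, -0.1, 14.7]
grip_width: 0.0196
```

Call:
carry_out --pt "0 0 -4 0 0 0 255" --pt "0 0 -4 0 0 0 255" --pt "0 0 -10 0 0 0 255" --pt "0 0 -10 0 0 0 255" --pt "0 0 -10 0 0 0 255"

```text
clock: 4.37
position: [0.448, -0.2228, 0.1026]
tool_rot: [-3.141, -0.0, -0.524]
force: [0.0, -0.2, -1.9]
grip_width: 0.0194
```

Call:
carry_out --pt "0 0 -20 0 0 0 255" --pt "0 0 -20 0 0 0 255" --pt "0 0 -20 0 0 0 255" --pt "0 0 -20 0 0 0 255" --pt "0 0 0 0 0 0 255"

```text
clock: 4.78
position: [0.4494, -0.2234, 0.1855]
tool_rot: [-3.141, -0.005, -0.524]
force: [0.2, -0.2, -1.1]
grip_width: 0.0192
```

```bash
python3 - <<'E'
from h import *
from workcell import bot
s=bot.observe();f=bot.grab_frame("wrist");np.savez("w3.npz",s=tool(s),**f)
cv2.imwrite("pics/w3.png",f["color"][:,:,::-1]);print(s["position"],s["tool_rot"],s["force"],s["moment"],s["grip_width"])
E
```

```text
[ 0.44935294 -0.22335243  0.18551749] [-3.14066873 -0.00523294 -0.52381751] [ 0.19287855 -0.21061903 -1.12547468] [-0.01410611 -0.05718582 -0.024343  ] 0.01918762233416523
```

View pics/w3.png

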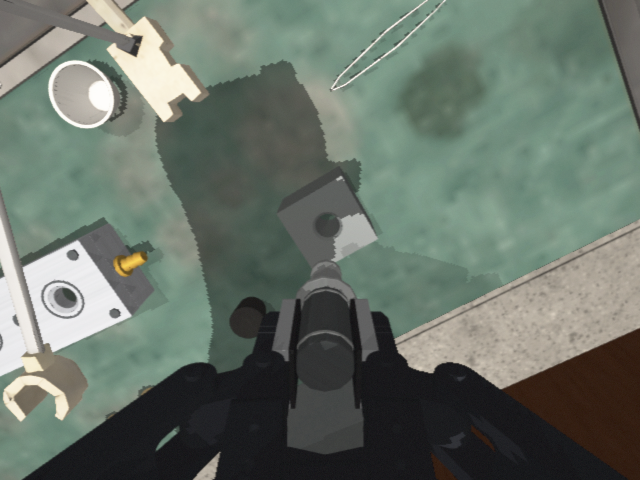

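The plug is held upright: top at (325,365), nose at (325,268). The stand hole is at (328,224), and port_right is at (66,297). Next I measure the plug's offset in the hand from the depth.

```bash
python3 - <<'E'
from h import *
f=np.load("w3.npz");P=cloud(f,f["T_tool_cam"])
u=326
for v in range(258,375,4):print(v,(P[v,u-3:u+4].mean(0)*1e3).round(1),f["z_map"][v,u].round(4))
W=cloud(f,f["s"]@f["T_tool_cam"])
m=(abs(W[...,2]-.0475)<.003)&(np.hypot(W[...,0]-.5,W[...,1]+.015)<.06)
print(m.sum())
E
```

```text
258 [-29.2   0.9 136.9] 0.3004
262 [15.6  0.7 19.4] 0.2044
266 [ 2.2  0.6 46.7] 0.2044
270 [ 5.1  0.6 34.9] 0.1924
274 [ 5.1  0.6 30.2] 0.1876
278 [10.7  0.5 13.4] 0.1704
282 [ 8.9  0.5 13.4] 0.1709
286 [ 7.1  0.5 13.2] 0.1714
290 [7.8 0.5 8. ] 0.1669
294 [7.4 0.5 5. ] 0.1629
298 [7.6 0.5 1.2] 0.1595
302 [ 7.6  0.5 -2.1] 0.1566
306 [ 7.5  0.5 -5.1] 0.1544
310 [ 7.6  0.5 -8.5] 0.1516
314 [  7.5   0.5 -11.2] 0.1487
318 [  7.3   0.5 -13.8] 0.146
322 [  7.4   0.5 -16.8] 0.1432
326 [  7.4   0.5 -19.5] 0.139
330 [  7.7   0.5 -22.5] 0.1377
334 [  7.3   0.5 -24.3] 0.1362
338 [  7.5   0.4 -27.1] 0.1326
342 [  6.8   0.4 -28.4] 0.1325
346 [  5.6   0.4 -28.8] 0.1327
350 [  4.1   0.4 -28.8] 0.1329
354 [  2.5   0.4 -28.7] 0.1332
358 [ 12.4   0.3 -45. ] 0.133
362 [ -0.6   0.5 -28.8] 0.1347
366 [ -2.4   0.5 -28.5] 0.1343
370 [ -3.9   0.5 -28.6] 0.1351
374 [ -5.4   0.5 -28.7] 0.1355
7555
```

Call:
carry_out --pt "0 0 -29 0 0 -1 255" --pt "0 0 -29 0 0 -1 255" --pt "0 0 -29 0 0 -1 255" --pt "0 0 -29 0 0 -1 255" --pt "0 0 -29 0 0 -1 255"

```text
clock: 5.25
position: [0.4474, -0.2226, 0.3274]
tool_rot: [-3.141, 0.001, 0.005]
force: [0.8, -0.6, -1.2]
grip_width: 0.0194
```

Call:
carry_out --pt "8.5 -35 0 0 0 0 255" --pt "8.5 -35 0 0 0 0 255" --pt "8.5 -35 0 0 0 0 255" --pt "8.5 -35 0 0 0 0 255" --pt "8.5 -35 0 0 0 0 255"

```text
clock: 5.67
position: [0.4901, -0.0462, 0.3261]
tool_rot: [3.142, 0.001, -0.0]
force: [0.7, -0.4, -1.0]
grip_width: 0.019
```

Call:
carry_out --pt "8.5 -35 0 0 0 0 255" --pt "0 0 30 0 0 0 255" --pt "0 0 30 0 0 0 255" --pt "0 0 30 0 0 0 255" --pt "0 0 0 0 0 0 255"

```text
clock: 6.08
position: [0.4962, -0.0128, 0.2316]
tool_rot: [-3.142, 0.008, 0.001]
force: [-0.6, -1.1, -3.1]
grip_width: 0.0193
```

```bash
python3 - <<'E'
from h import *
from workcell import bot
s=bot.observe();f=bot.grab_frame("wrist");np.savez("w4.npz",s=tool(s),**f)
cv2.imwrite("pics/w4.png",f["color"][:,:,::-1]);print(s["position"],s["tool_rot"],s["force"],s["moment"],s["grip_width"])
E
```

```text
[ 0.4961663  -0.01282849  0.23159219] [-3.14155698e+00  7.77580292e-03  6.45952814e-04] [-0.62439953 -1.11679618 -3.14444679] [-0.01221792  0.07485836 -0.00045042] 0.019264479201628052
```

View pics/w4.png

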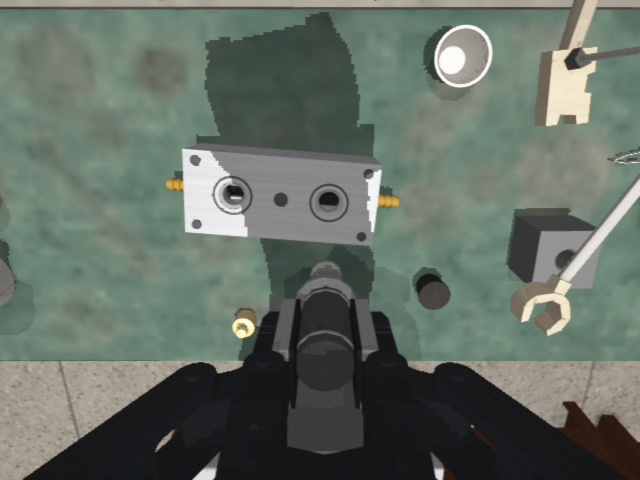

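Both ports are clear of the plug: port_left rings at (233,195), port_right rings at (328,203). The plug nose shows at (326,268).

```bash
cat >> h.py <<'E'
def ports(f,guess):
    g=cv2.GaussianBlur(cv2.cvtColor(f["color"],cv2.COLOR_RGB2GRAY),(0,0),1);Tc=f["T_tool_cam"];P=cloud(f,Tc);out=[]
    for u,v in guess:
        c=P[v-28:v+28,u-28:u+28].reshape(-1,3);z=np.median(c[:,2])
        # rectify top face to a 0.25 mm/px square, tool axes, then find the ring
        ctr=ray(f["K"],Tc,u,v,z);H=[];D=[]
        for a,b in((-20,-20),(20,-20),(20,20),(-20,20)):
            q=np.linalg.inv(Tc)@np.r_[ctr[:2]+np.array([a,b])/1e3,z,1];q=f["K"]@q[:3];H.append(q[:2]/q[2]);D.append(((a+20)*4,(b+20)*4))
        w=cv2.warpPerspective(g,cv2.getPerspectiveTransform(np.float32(H),np.float32(D)),(161,161))
        cs=cv2.HoughCircles(w,cv2.HOUGH_GRADIENT,1,8,param1=60,param2=12,minRadius=30,maxRadius=75)
        out.append((w,z,[( (ctr[:2]*1e3+(k[:2]/4-20)).round(1).tolist(),round(float(k[2]/4),1)) for k in (cs[0][:4] if cs is not None else [])]))
    return out
E
python3 - <<'E'
from h import *
f=np.load("w4.npz");o=ports(f,[(233,195),(328,203)])
for w,z,c in o:print(round(z,4),c)
W=np.hstack([cv2.resize(w,(400,400)) for w,_,_ in o]);cv2.imwrite("pics/rect.png",W)
P=cloud(f,f["T_tool_cam"])
for v in(294,310,326):print((P[v,322:330].mean(0)*1e3).round(1))
# plane tilt of the manifold top in tool frame
m=np.zeros((480,640),bool);m[155:235,190:360]=1;q=P[m];q=q[abs(q[:,2]-np.median(q[:,2]))<.003];A=np.c_[q[:,:2],np.ones(len(q))];print(np.linalg.lstsq(A,q[:,2],rcond=None)[0],f["s"][2,3])
E
```

```text
0.1847 [([7.8, -77.1], 16.8), ([9.8, -75.3], 14.2), ([9.3, -78.8], 16.4), ([6.8, -78.8], 16.1)]
0.1848 [([2.3, 3.5], 15.5), ([0.3, 2.0], 15.5), ([0.3, 5.8], 17.5), ([3.0, 1.5], 14.7)]
[ 7.6 -0.2  5. ]
[ 7.6 -0.2 -8.3]
[  7.7  -0.2 -19.8]
[-0.00772755  0.00120287  0.18468128] 0.23159218814070923
```

View pics/rect.png

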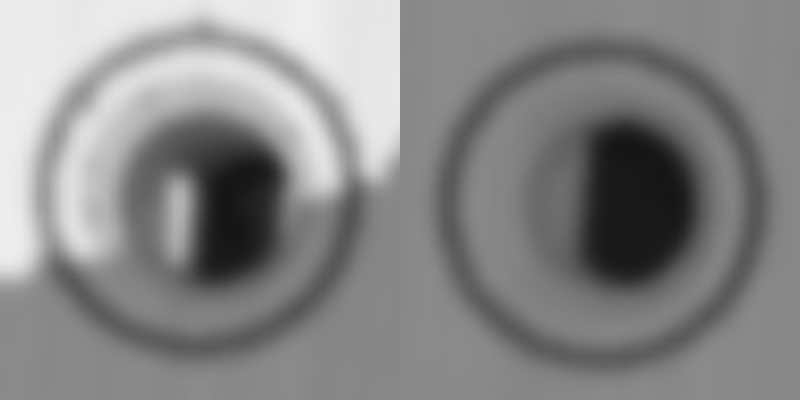

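```bash
python3 - <<'E'
from h import *
from workcell import bot
f=np.load("w4.npz");Tc=f["T_tool_cam"]
for (u,v,a,b) in((233,195,-.1,-.9),(328,203,.2,.4)):
    c=ray(f["K"],Tc,u,v,.1847)+np.array([a,b,0])/1e3;print("tool",(c*1e3).round(1),"world",(f["s"]@np.r_[c,1])[:3].round(4))
print("plug world",(f["s"]@[-.0029,0,.059,1])[:3].round(4))
s=bot.observe();print(s["position"],s["tool_rot"],s["force"])
E
```

```text
tool [  7.8 -77.3 184.7] world [0.5025 0.0645 0.0468]
tool [  1.4   2.5 184.7] world [ 0.4961 -0.0154  0.0469]
plug world [ 0.4928 -0.0128  0.1726]
[ 0.4973958  -0.01285245  0.23447526] [-3.14147698e+00  5.15543133e-03  3.24320444e-04] [ 0.16541935 -0.31934567  0.55406867]
```

Call:
carry_out --pt "0 2.5 20 0 0 0 255" --pt "0 0 20 0 0 0 255" --pt "0 0 20 0 0 0 255" --pt "0 0 15 0 0 0 255" --pt "0 0 0 0 0 0 255"

```text
clock: 6.55
position: [0.4986, -0.0155, 0.1607]
tool_rot: [3.142, 0.002, -0.0]
force: [0.0, 0.2, -1.3]
grip_width: 0.0194
```

Call:
carry_out --pt "0 0 0 0 0 0 255" --pt "0 0 0 0 0 0 255" --pt "0 0 0 0 0 0 255" --pt "0 0 0 0 0 0 255" --pt "0 0 0 0 0 0 255"

```text
clock: 6.97
position: [0.4993, -0.0154, 0.1621]
tool_rot: [3.142, -0.001, -0.0]
force: [-0.3, 0.4, -2.1]
grip_width: 0.0193
```

```bash
python3 - <<'E'
from h import *
from workcell import bot
s=bot.observe();f=bot.grab_frame("wrist");np.savez("w5.npz",s=tool(s),**f)
cv2.imwrite("pics/w5.png",f["color"][:,:,::-1]);print(s["position"],s["tool_rot"],s["force"],s["moment"],s["grip_width"])
P=cloud(f,f["T_tool_cam"])
for v in(294,310,326):print((P[v,322:330].mean(0)*1e3).round(1))
E
```

```text
[ 0.4993167  -0.0154253   0.16208398] [ 3.14152925e+00 -1.11724810e-03 -2.63384447e-04] [-0.30062814  0.43669336 -2.11228462] [0.04237937 0.00197142 0.06154469] 0.019256906306937445
[ 7.5 -0.2  5.1]
[ 7.7 -0.2 -8.5]
[  7.6  -0.2 -19.6]
```

View pics/w5.png

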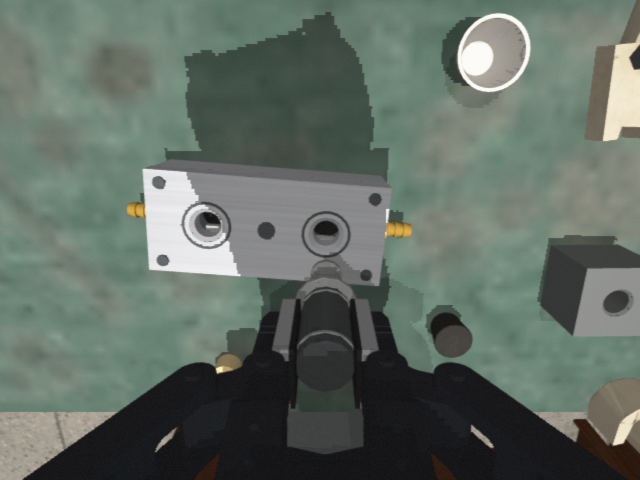

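Port_right's ring is centred at about (326,234), port_left's at (206,225), and the plug nose is at (326,268) just short of the ring.

```bash
python3 - <<'E'
from h import *
f=np.load("w5.npz");Tc=f["T_tool_cam"];P=cloud(f,Tc);z=np.median(P[250:265,270:300,2]);print(z)
for u,v in((326,234),(206.5,225)):
    c=ray(f["K"],Tc,u,v,z);print((c*1e3).round(1),(f["s"]@np.r_[c,1])[:3].round(4))
o=ports(f,[(326,234)])
w=o[0][0];x=((cv2.blur(w,(3,3))<w[5:12].mean()-25)).astype(np.uint8)
n,l,st,ce=cv2.connectedComponentsWithStats(x);print([(s.tolist(),c.round(1).tolist()) for s,c in zip(st[1:],ce[1:]) if s[4]>100])
E
```

```text
0.11501957876594815
[ -3.    0.3 115. ] [ 0.4964 -0.0157  0.0471]
[  3.2 -79.4 115. ] [0.5027 0.064  0.0471]
[([0, 12, 147, 135, 4851], [65.3, 82.6]), ([51, 41, 74, 77, 4467], [87.6, 78.7])]
```

Call:
carry_out --pt "0 0.4 20 0 0 0 255" --pt "0 0 20 0 0 0 255" --pt "0 0 10 0 0 0 255" --pt "0 0 4 0 0 0 255" --pt "0 0 2 0 0 0 255"

```text
clock: 7.43
position: [0.4988, -0.0157, 0.105]
tool_rot: [-3.142, 0.001, -0.0]
force: [0.3, -0.2, -0.2]
grip_width: 0.0194
```

Call:
carry_out --pt "0 0 2 0 0 0 255" --pt "0 0 2 0 0 0 255" --pt "0 0 2 0 0 0 255" --pt "0 0 2 0 0 0 255" --pt "0 0 0 0 0 0 255"

```text
clock: 7.85
position: [0.499, -0.0158, 0.0972]
tool_rot: [-3.142, -0.0, -0.0]
force: [-0.5, -0.3, -1.0]
grip_width: 0.0193
```

Call:
carry_out --pt "0 0 2 0 0 0 255" --pt "0 0 2 0 0 0 255" --pt "0 0 2 0 0 0 255" --pt "0 0 1 0 0 0 255" --pt "0 0 0 0 0 0 255"

```text
clock: 8.27
position: [0.4988, -0.0158, 0.09]
tool_rot: [-3.142, 0.0, -0.0]
force: [0.4, -0.3, -0.5]
grip_width: 0.019
```

Call:
carry_out --pt "0 0 1 0 0 0 255" --pt "0 0 1 0 0 0 255" --pt "0 0 1 0 0 0 255" --pt "0 0 0 0 0 0 255"

```text
clock: 8.6
position: [0.4989, -0.0158, 0.0871]
tool_rot: [-3.142, 0.0, -0.0]
force: [-0.0, -0.2, -1.7]
grip_width: 0.0192
```

Call:
carry_out --pt "0 0 1 0 0 0 255" --pt "0 0 1 0 0 0 255" --pt "0 0 0 0 0 0 255"

```text
clock: 8.85
position: [0.4989, -0.0158, 0.0851]
tool_rot: [-3.142, 0.0, -0.0]
force: [-0.1, 0.3, -1.0]
grip_width: 0.0194
```

Call:
carry_out --pt "0 0 1 0 0 0 255" --pt "0 0 0 0 0 0 255"

```text
clock: 9.02
position: [0.4989, -0.0158, 0.0842]
tool_rot: [-3.142, 0.0, -0.0]
force: [-0.1, 1.1, -1.1]
grip_width: 0.0193
```

Call:
carry_out --pt "0 0 1 0 0 0 255" --pt "0 0 0 0 0 0 255"

```text
clock: 9.18
position: [0.4989, -0.0158, 0.0832]
tool_rot: [3.142, 0.0, -0.0]
force: [-0.4, 0.2, -1.2]
grip_width: 0.0195
```

Call:
carry_out --pt "0 0 1 0 0 0 255" --pt "0 0 0 0 0 0 255"

```text
clock: 9.35
position: [0.4989, -0.0158, 0.0822]
tool_rot: [-3.142, 0.0, -0.0]
force: [-0.1, 0.1, -1.6]
grip_width: 0.019
```

Call:
carry_out --pt "0 0 1 0 0 0 255" --pt "0 0 0 0 0 0 255"

```text
clock: 9.52
position: [0.4989, -0.0158, 0.0812]
tool_rot: [-3.142, 0.0, -0.0]
force: [-1.2, 0.1, -1.1]
grip_width: 0.0194
```

Call:
carry_out --pt "0 0 1 0 0 0 255" --pt "0 0 0 0 0 0 255"

```text
clock: 9.68
position: [0.4989, -0.0158, 0.0802]
tool_rot: [-3.142, 0.0, -0.0]
force: [-0.5, 0.2, -1.7]
grip_width: 0.0189
```

Call:
carry_out --pt "0 0 1 0 0 0 255" --pt "0 0 0 0 0 0 255"

```text
clock: 9.85
position: [0.499, -0.0158, 0.0792]
tool_rot: [-3.142, -0.0, -0.0]
force: [0.5, -0.1, -0.9]
grip_width: 0.0194
```

```bash
python3 - <<'E'
from h import *
from workcell import bot
s=bot.observe();f=bot.grab_frame("wrist");np.savez("w6.npz",s=tool(s),**f)
cv2.imwrite("pics/w6.png",f["color"][150:450,120:520,::-1]);print(s["position"],s["force"])
P=cloud(f,f["T_tool_cam"])
for v in range(262,375,8):print(v,(P[v,322:330].mean(0)*1e3).round(1))
E
```

```text
[ 0.49898047 -0.01576919  0.079206  ] [ 0.54319214 -0.13267634 -0.85038107]
262 [10.4 -0.1 32.4]
270 [ 5.2 -0.1 35.1]
278 [10.8 -0.2 13.5]
286 [ 7.2 -0.2 13.4]
294 [ 7.6 -0.2  5. ]
302 [ 7.7 -0.2 -2.1]
310 [ 7.4 -0.2 -8. ]
318 [  7.5  -0.2 -14. ]
326 [  7.7  -0.2 -19.7]
334 [  7.4  -0.2 -24.4]
342 [  6.7  -0.2 -28.1]
350 [  4.2  -0.2 -28.9]
358 [  0.8  -0.2 -28.4]
366 [ -2.4  -0.2 -28.3]
374 [ -5.1  -0.2 -29. ]
```

View pics/w6.png

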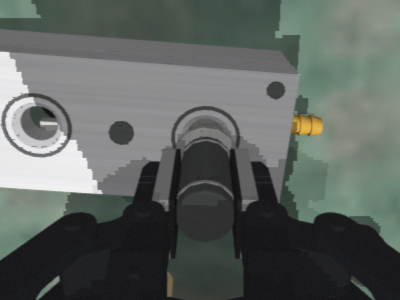

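The plug is inside port_right's bore with its grip centre about 40 mm above the mouth, and it has not slipped in the hand. I continue in small steps.

Call:
carry_out --pt "0 0 1 0 0 0 255" --pt "0 0 0 0 0 0 255"

```text
clock: 10.07
position: [0.4989, -0.0158, 0.0782]
tool_rot: [-3.142, 0.0, -0.0]
force: [-1.0, 0.3, -1.9]
grip_width: 0.0193
```

Call:
carry_out --pt "0 0 1 0 0 0 255" --pt "0 0 0 0 0 0 255"

```text
clock: 10.23
position: [0.4989, -0.0158, 0.0771]
tool_rot: [-3.142, 0.0, -0.0]
force: [0.4, -0.5, 0.1]
grip_width: 0.0195
```

Call:
carry_out --pt "0 0 1 0 0 0 255" --pt "0 0 0 0 0 0 255"

```text
clock: 10.4
position: [0.4989, -0.0158, 0.0762]
tool_rot: [-3.142, 0.0, -0.0]
force: [1.0, 1.5, -1.4]
grip_width: 0.0195
```

Call:
carry_out --pt "0 0 1 0 0 0 255" --pt "0 0 0 0 0 0 255"

```text
clock: 10.57
position: [0.4989, -0.0158, 0.0752]
tool_rot: [-3.142, 0.0, -0.0]
force: [0.4, -0.2, -1.7]
grip_width: 0.0189
```

Call:
carry_out --pt "0 0 1 0 0 0 255" --pt "0 0 0 0 0 0 255"

```text
clock: 10.73
position: [0.4989, -0.0158, 0.0741]
tool_rot: [-3.142, 0.0, -0.0]
force: [0.5, 0.1, -1.9]
grip_width: 0.019
```

Call:
carry_out --pt "0 0 1 0 0 0 255" --pt "0 0 0 0 0 0 255"

```text
clock: 10.9
position: [0.4989, -0.0158, 0.0731]
tool_rot: [-3.142, 0.0, -0.0]
force: [-0.6, 0.3, -3.1]
grip_width: 0.0193
```

Call:
carry_out --pt "0 0 0.7 0 0 0 255" --pt "0 0 0 0 0 0 255"

```text
clock: 11.07
position: [0.4989, -0.0158, 0.0724]
tool_rot: [-3.142, 0.0, -0.0]
force: [-0.0, -0.4, -2.8]
grip_width: 0.0197
```

Call:
carry_out --pt "0 0 0.7 0 0 0 255" --pt "0 0 0 0 0 0 255"

```text
clock: 11.23
position: [0.4989, -0.0158, 0.0718]
tool_rot: [-3.142, 0.0, -0.0]
force: [-0.6, -0.3, -1.8]
grip_width: 0.019
```

Call:
carry_out --pt "0 0 0.7 0 0 0 255" --pt "0 0 0 0 0 0 255"

```text
clock: 11.4
position: [0.499, -0.0158, 0.0711]
tool_rot: [-3.142, -0.0, -0.0]
force: [0.2, 0.3, -1.6]
grip_width: 0.019
```

Call:
carry_out --pt "0 0 0.7 0 0 0 255" --pt "0 0 0 0 0 0 255"

```text
clock: 11.57
position: [0.4989, -0.0158, 0.0704]
tool_rot: [-3.142, 0.0, -0.0]
force: [-0.1, -0.3, -1.0]
grip_width: 0.0194
```

Call:
carry_out --pt "0 0 0.5 0 0 0 255" --pt "0 0 0 0 0 0 255"

```text
clock: 11.73
position: [0.499, -0.0158, 0.0699]
tool_rot: [-3.142, 0.0, -0.0]
force: [-0.7, 0.4, -1.4]
grip_width: 0.0195
```

Call:
carry_out --pt "0 0 0.5 0 0 0 255" --pt "0 0 0 0 0 0 255"

```text
clock: 11.9
position: [0.499, -0.0158, 0.0695]
tool_rot: [-3.142, -0.0, -0.0]
force: [-0.1, -0.4, 0.4]
grip_width: 0.0195
```

Call:
carry_out --pt "0 0 0.5 0 0 0 255" --pt "0 0 0 0 0 0 255"

```text
clock: 12.07
position: [0.4991, -0.0158, 0.0691]
tool_rot: [-3.142, -0.0, -0.0]
force: [-0.3, 0.0, 3.7]
grip_width: 0.0191
```

Call:
carry_out --pt "0 0 0.5 0 0 0 255" --pt "0 0 0 0 0 0 255"

```text
clock: 12.23
position: [0.4992, -0.0158, 0.0687]
tool_rot: [3.142, -0.0, -0.0]
force: [-1.0, -0.1, 7.9]
grip_width: 0.0193
```

```bash
python3 - <<'E'
from h import *
from workcell import bot
s=bot.observe();f=bot.grab_frame("wrist");np.savez("w7.npz",s=tool(s),**f)
cv2.imwrite("pics/w7.png",f["color"][150:450,120:520,::-1]);print(s["position"],s["force"])
P=cloud(f,f["T_tool_cam"])
for v in range(254,375,6):print(v,(P[v,322:330].mean(0)*1e3).round(1))
print(np.median(P[255:270,250:280].reshape(-1,3),0))
E
```

```text
[ 0.49918421 -0.01579178  0.06868619] [-1.00455509 -0.13049931  7.91262249]
254 [18.5 -0.2 21.7]
260 [15.6 -0.2 21.8]
266 [13.1 -0.2 21.2]
272 [ 9.9 -0.2 21.9]
278 [10.7 -0.2 13.7]
284 [ 8.  -0.2 13.6]
290 [ 7.7 -0.2  8.4]
296 [ 7.7 -0.2  3.1]
302 [ 7.6 -0.2 -1.9]
308 [ 7.6 -0.2 -6.6]
314 [  7.6  -0.2 -11.2]
320 [  7.7  -0.2 -15.6]
326 [  7.7  -0.2 -19.7]
332 [  7.7  -0.2 -23.6]
338 [  7.7  -0.2 -27.2]
344 [  6.3  -0.2 -28.6]
350 [  3.9  -0.2 -28.3]
356 [  1.5  -0.2 -28.3]
362 [ -0.6  -0.2 -28.6]
368 [ -2.8  -0.2 -28.9]
374 [ -5.2  -0.2 -28.8]
[ 0.01475988 -0.02692098  0.02173673]
```

Call:
carry_out --pt "0 0 0.5 0 0 0 255" --pt "0 0 0 0 0 0 255"

```text
clock: 12.45
position: [0.4993, -0.0158, 0.0683]
tool_rot: [3.142, -0.001, -0.0]
force: [-2.1, 0.0, 9.5]
grip_width: 0.0194
```

Call:
carry_out --pt "0 0 0.4 0 0 0 255" --pt "0 0 0 0 0 0 255" --pt "0 0 0 0 0 0 255"

```text
clock: 12.7
position: [0.4994, -0.0158, 0.0681]
tool_rot: [3.142, -0.001, -0.0]
force: [-1.6, -1.0, 11.4]
grip_width: 0.0196
```

Call:
carry_out --pt "0 0 0.4 0 0 0 255" --pt "0 0 0 0 0 0 255" --pt "0 0 0 0 0 0 255"

```text
clock: 12.95
position: [0.4995, -0.0157, 0.0678]
tool_rot: [3.142, -0.001, -0.0]
force: [-2.0, 0.1, 15.0]
grip_width: 0.0195
```

Call:
carry_out --pt "0 0 -1 0 0 0 255" --pt "0 0 -1 0 0 0 255" --pt "0 0 0 0 0 0 255"

```text
clock: 13.2
position: [0.4991, -0.0158, 0.0694]
tool_rot: [-3.142, -0.0, -0.0]
force: [-0.8, 0.5, 0.5]
grip_width: 0.0196
```

Call:
carry_out --pt "0 0 -1 0 0 0 255" --pt "0 0 0 0 0 0 255"

```text
clock: 13.37
position: [0.4989, -0.0158, 0.0702]
tool_rot: [-3.142, 0.0, -0.0]
force: [-0.2, 0.4, -1.3]
grip_width: 0.0192
```

Call:
carry_out --pt "0 0 -0.5 0 0 0 255" --pt "0 0 0 0 0 0 255"

```text
clock: 13.53
position: [0.4989, -0.0158, 0.0706]
tool_rot: [-3.142, 0.0, -0.0]
force: [0.1, -0.3, -0.7]
grip_width: 0.0194
```

Call:
carry_out --pt "0 0 -0.5 0 0 0 255" --pt "0 0 0 0 0 0 255"

```text
clock: 13.7
position: [0.4989, -0.0158, 0.0712]
tool_rot: [-3.142, 0.0, -0.0]
force: [0.2, -0.1, -0.9]
grip_width: 0.019
```

Call:
carry_out --pt "0 0 -0.5 0 0 0 255" --pt "0 0 0 0 0 0 255"

```text
clock: 13.87
position: [0.499, -0.0158, 0.0717]
tool_rot: [-3.142, -0.0, -0.0]
force: [-0.9, -0.8, -1.0]
grip_width: 0.0192
```

Call:
carry_out --pt "0 0 -0.5 0 0 0 255" --pt "0 0 0 0 0 0 255"

```text
clock: 14.03
position: [0.499, -0.0158, 0.0722]
tool_rot: [3.142, 0.0, -0.0]
force: [0.1, 0.1, -2.1]
grip_width: 0.0193
```

Call:
carry_out --pt "0 0 -0.5 0 0 0 255" --pt "0 0 0 0 0 0 255"

```text
clock: 14.2
position: [0.4989, -0.0158, 0.0727]
tool_rot: [3.142, 0.0, -0.0]
force: [-0.1, -0.2, -3.3]
grip_width: 0.0195
```

Call:
carry_out --pt "0 0 -0.5 0 0 0 255" --pt "0 0 0 0 0 0 255"

```text
clock: 14.37
position: [0.499, -0.0158, 0.0733]
tool_rot: [-3.142, -0.0, -0.0]
force: [-0.1, 0.4, -3.7]
grip_width: 0.0192
```

Call:
carry_out --pt "0 0 -0.5 0 0 0 255" --pt "0 0 0 0 0 0 255"

```text
clock: 14.53
position: [0.499, -0.0158, 0.0738]
tool_rot: [-3.142, -0.0, -0.0]
force: [0.2, 0.2, -2.7]
grip_width: 0.0196
```

Call:
carry_out --pt "0 0 -0.5 0 0 0 255" --pt "0 0 0 0 0 0 255"

```text
clock: 14.7
position: [0.499, -0.0158, 0.0743]
tool_rot: [-3.142, -0.0, -0.0]
force: [-0.5, 0.4, -2.0]
grip_width: 0.0194
```

Call:
carry_out --pt "0 0 -0.5 0 0 0 255" --pt "0 0 0 0 0 0 255"

```text
clock: 14.87
position: [0.499, -0.0158, 0.0748]
tool_rot: [-3.142, -0.0, -0.0]
force: [-0.5, 0.9, -1.8]
grip_width: 0.0194
```

Call:
carry_out --pt "0 0 -0.5 0 0 0 255" --pt "0 0 0 0 0 0 255"

```text
clock: 15.03
position: [0.499, -0.0158, 0.0753]
tool_rot: [-3.142, -0.0, -0.0]
force: [0.6, -0.1, -1.9]
grip_width: 0.0195
```

The catch gave at only 2–3 N, 2–4 mm above the seat, so port_right is the worn one. I withdraw and go to port_left.

Call:
carry_out --pt "0 0 -5 0 0 0 255" --pt "0 0 -10 0 0 0 255" --pt "0 0 -20 0 0 0 255" --pt "0 0 -25 0 0 0 255" --pt "0 0 -26 0 0 0 255"

```text
clock: 15.45
position: [0.4986, -0.0156, 0.1628]
tool_rot: [-3.141, 0.001, 0.0]
force: [0.2, -0.3, -1.1]
grip_width: 0.0192
```

Call:
carry_out --pt "2.1 -26.6 0 0 0 0 255" --pt "2.1 -26.6 0 0 0 0 255" --pt "2.1 -26.6 0 0 0 0 255" --pt "0 0 0 0 0 0 255" --pt "0 0 0 0 0 0 255"

```text
clock: 15.87
position: [0.5053, 0.0654, 0.1621]
tool_rot: [-3.141, -0.001, 0.002]
force: [-0.0, -0.0, -1.1]
grip_width: 0.0194
```

Call:
carry_out --pt "0 0 0 0 0 0 255" --pt "0 0 0 0 0 0 255" --pt "0 0 0 0 0 0 255"

```text
clock: 16.12
position: [0.5053, 0.063, 0.1614]
tool_rot: [3.141, -0.0, -0.001]
force: [-0.5, 0.4, -2.4]
grip_width: 0.0194
```

```bash
python3 - <<'E'
from h import *
from workcell import bot
s=bot.observe();f=bot.grab_frame("wrist");np.savez("w8.npz",s=tool(s),**f)
cv2.imwrite("pics/w8.png",cv2.resize(f["color"][150:400,200:520,::-1],(640,500)));print(s["position"],s["tool_rot"],s["force"])
P=cloud(f,f["T_tool_cam"])
for v in(296,310,326,350,366):print((P[v,322:330].mean(0)*1e3).round(1))
print(np.median(P[255:265,365:385].reshape(-1,3),0))
E
```

```text
[0.50528513 0.06303232 0.16138847] [ 3.14129620e+00 -7.62541418e-06 -1.49996484e-03] [-0.52406109  0.43589926 -2.37140955]
[ 7.4 -0.2  3.6]
[ 7.7 -0.2 -8.4]
[  7.6  -0.2 -19.6]
[  4.   -0.2 -28.6]
[ -2.1  -0.2 -28.7]
[-0.02116698  0.03351098  0.11432541]
```

View pics/w8.png

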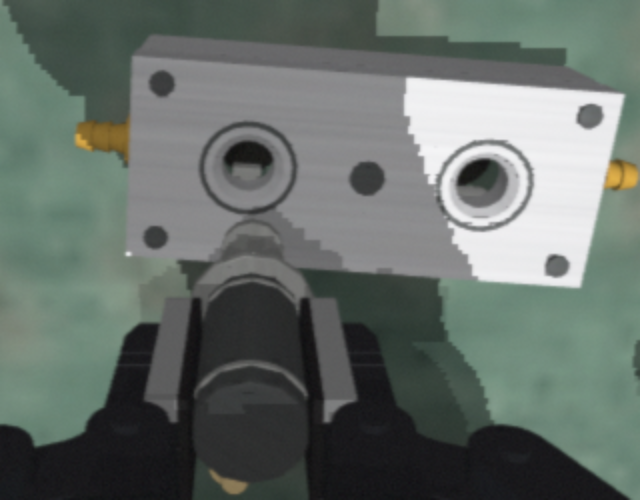

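Port_left's ring is centred at full-frame (324.5,234), within about 0.5 mm of the plug axis. Descending.

Call:
carry_out --pt "0 -0.3 20 0 0 0 255" --pt "0 0 20 0 0 0 255" --pt "0 0 10 0 0 0 255" --pt "0 0 4 0 0 0 255" --pt "0 0 2 0 0 0 255"

```text
clock: 16.58
position: [0.5051, 0.0641, 0.1049]
tool_rot: [3.141, 0.001, -0.0]
force: [0.4, 0.5, -1.5]
grip_width: 0.0192
```

Call:
carry_out --pt "0 0 2 0 0 0 255" --pt "0 0 2 0 0 0 255" --pt "0 0 2 0 0 0 255" --pt "0 0 2 0 0 0 255" --pt "0 0 0 0 0 0 255"

```text
clock: 17.0
position: [0.5053, 0.0643, 0.0971]
tool_rot: [3.142, -0.0, -0.0]
force: [-0.6, -0.9, -2.1]
grip_width: 0.0191
```

Call:
carry_out --pt "0 0 2 0 0 0 255" --pt "0 0 2 0 0 0 255" --pt "0 0 1 0 0 0 255" --pt "0 0 0 0 0 0 255"

```text
clock: 17.33
position: [0.5052, 0.0643, 0.092]
tool_rot: [3.142, 0.0, -0.0]
force: [0.3, 0.1, -1.4]
grip_width: 0.0191
```

Call:
carry_out --pt "0 0 1 0 0 0 255" --pt "0 0 1 0 0 0 255" --pt "0 0 0 0 0 0 255"

```text
clock: 17.58
position: [0.5052, 0.0643, 0.09]
tool_rot: [-3.142, 0.0, -0.0]
force: [-0.1, -0.1, -1.6]
grip_width: 0.0193
```

Call:
carry_out --pt "0 0 1 0 0 0 255" --pt "0 0 1 0 0 0 255" --pt "0 0 0 0 0 0 255"

```text
clock: 17.83
position: [0.5052, 0.0643, 0.088]
tool_rot: [3.142, 0.0, -0.0]
force: [0.2, 0.3, -2.1]
grip_width: 0.0195
```

Call:
carry_out --pt "0 0 1 0 0 0 255" --pt "0 0 0 0 0 0 255"

```text
clock: 18.0
position: [0.5053, 0.0643, 0.0871]
tool_rot: [-3.142, 0.0, -0.0]
force: [-0.1, 0.2, -0.9]
grip_width: 0.0189
```

Call:
carry_out --pt "0 0 1 0 0 0 255" --pt "0 0 0 0 0 0 255"

```text
clock: 18.17
position: [0.5053, 0.0643, 0.0861]
tool_rot: [-3.142, -0.0, -0.0]
force: [-0.1, -0.1, -0.3]
grip_width: 0.0196
```

Call:
carry_out --pt "0 0 1 0 0 0 255" --pt "0 0 0 0 0 0 255"

```text
clock: 18.33
position: [0.5054, 0.0643, 0.0852]
tool_rot: [-3.142, -0.0, -0.0]
force: [-0.2, -0.3, 1.9]
grip_width: 0.019
```

Call:
carry_out --pt "0 0 1 0 0 0 255" --pt "0 0 0 0 0 0 255"

```text
clock: 18.5
position: [0.5054, 0.0644, 0.0842]
tool_rot: [-3.141, -0.0, -0.0]
force: [-0.2, 0.5, 1.5]
grip_width: 0.0191
```

Call:
carry_out --pt "0 0 1 0 0 0 255" --pt "0 0 0 0 0 0 255"

```text
clock: 18.67
position: [0.5053, 0.0644, 0.0831]
tool_rot: [-3.141, -0.0, -0.0]
force: [0.6, 0.3, 2.0]
grip_width: 0.0192
```

Call:
carry_out --pt "0 0 1 0 0 0 255" --pt "0 0 0 0 0 0 255"

```text
clock: 18.83
position: [0.5053, 0.0643, 0.0821]
tool_rot: [-3.142, 0.0, -0.0]
force: [-0.2, 0.2, 1.4]
grip_width: 0.0192
```

Call:
carry_out --pt "0 0 1 0 0 0 255" --pt "0 0 0 0 0 0 255"

```text
clock: 19.0
position: [0.5053, 0.0643, 0.0811]
tool_rot: [-3.142, 0.0, -0.0]
force: [-0.4, -0.5, 3.1]
grip_width: 0.019
```

Call:
carry_out --pt "0 0 1 0 0 0 255" --pt "0 0 0 0 0 0 255"

```text
clock: 19.17
position: [0.5053, 0.0644, 0.0801]
tool_rot: [-3.142, -0.0, -0.0]
force: [0.1, -0.3, 3.7]
grip_width: 0.0193
```

Call:
carry_out --pt "0 0 1 0 0 0 255" --pt "0 0 0 0 0 0 255"

```text
clock: 19.33
position: [0.5051, 0.0643, 0.079]
tool_rot: [3.142, 0.0, -0.0]
force: [-0.1, 1.1, -0.7]
grip_width: 0.0193
```

Call:
carry_out --pt "0 0 1 0 0 0 255" --pt "0 0 0 0 0 0 255"

```text
clock: 19.5
position: [0.5051, 0.0643, 0.078]
tool_rot: [3.142, 0.0, -0.0]
force: [-0.5, 0.5, -0.4]
grip_width: 0.0196
```

Call:
carry_out --pt "0 0 1 0 0 0 255" --pt "0 0 1 0 0 0 255" --pt "0 0 0 0 0 0 255"

```text
clock: 19.75
position: [0.5052, 0.0643, 0.076]
tool_rot: [3.142, 0.0, -0.0]
force: [-0.1, -0.7, -0.3]
grip_width: 0.0194
```

Call:
carry_out --pt "0 0 1 0 0 0 255" --pt "0 0 1 0 0 0 255" --pt "0 0 0 0 0 0 255"

```text
clock: 20.0
position: [0.5052, 0.0643, 0.074]
tool_rot: [-3.142, 0.0, -0.0]
force: [-0.4, -0.6, -0.7]
grip_width: 0.0193
```

Call:
carry_out --pt "0 0 1 0 0 0 255" --pt "0 0 0 0 0 0 255"

```text
clock: 20.17
position: [0.5052, 0.0643, 0.073]
tool_rot: [-3.142, 0.0, -0.0]
force: [1.2, -0.5, -0.9]
grip_width: 0.0191
```

Call:
carry_out --pt "0 0 0.7 0 0 0 255" --pt "0 0 0 0 0 0 255"

```text
clock: 20.33
position: [0.5051, 0.0643, 0.0723]
tool_rot: [3.142, 0.0, -0.0]
force: [-0.1, -0.1, -2.9]
grip_width: 0.0194
```

Call:
carry_out --pt "0 0 0.7 0 0 0 255" --pt "0 0 0 0 0 0 255"

```text
clock: 20.5
position: [0.5052, 0.0643, 0.0717]
tool_rot: [3.142, 0.0, -0.0]
force: [0.4, 0.2, -1.3]
grip_width: 0.0193
```

Call:
carry_out --pt "0 0 0.5 0 0 0 255" --pt "0 0 0 0 0 0 255"

```text
clock: 20.67
position: [0.5052, 0.0643, 0.0712]
tool_rot: [-3.142, 0.0, -0.0]
force: [-0.5, -0.2, -0.8]
grip_width: 0.0191
```

Call:
carry_out --pt "0 0 0.5 0 0 0 255" --pt "0 0 0 0 0 0 255"

```text
clock: 20.83
position: [0.5053, 0.0643, 0.0707]
tool_rot: [-3.142, 0.0, -0.0]
force: [0.4, 0.2, -1.0]
grip_width: 0.0196
```

Call:
carry_out --pt "0 0 0.5 0 0 0 255" --pt "0 0 0 0 0 0 255"

```text
clock: 21.0
position: [0.5054, 0.0643, 0.0703]
tool_rot: [-3.142, -0.0, -0.0]
force: [-0.4, 0.4, 1.1]
grip_width: 0.0194
```

Call:
carry_out --pt "0 0 0.5 0 0 0 255" --pt "0 0 0 0 0 0 255"

```text
clock: 21.17
position: [0.5054, 0.0643, 0.0699]
tool_rot: [-3.142, -0.0, -0.0]
force: [-0.6, -0.2, 4.3]
grip_width: 0.0193
```

Call:
carry_out --pt "0 0 0.5 0 0 0 255" --pt "0 0 0 0 0 0 255"

```text
clock: 21.33
position: [0.5055, 0.0643, 0.0696]
tool_rot: [-3.142, -0.001, -0.0]
force: [-0.2, -1.3, 7.8]
grip_width: 0.0193
```

Call:
carry_out --pt "0 0 0.5 0 0 0 255" --pt "0 0 0 0 0 0 255"

```text
clock: 21.5
position: [0.5056, 0.0643, 0.0692]
tool_rot: [-3.142, -0.001, -0.0]
force: [-1.3, -0.2, 10.7]
grip_width: 0.0191
```

Call:
carry_out --pt "0 0 0.4 0 0 0 255" --pt "0 0 0 0 0 0 255" --pt "0 0 0 0 0 0 255"

```text
clock: 21.75
position: [0.5057, 0.0644, 0.069]
tool_rot: [-3.142, -0.001, -0.0]
force: [-1.8, -0.6, 12.7]
grip_width: 0.019
```

Call:
carry_out --pt "0 0 -1.5 0 0 0 255" --pt "0 0 -1.5 0 0 0 255" --pt "0 0 0 0 0 0 255"

```text
clock: 22.0
position: [0.5053, 0.0643, 0.0715]
tool_rot: [-3.142, -0.0, -0.0]
force: [-0.8, 0.3, -1.0]
grip_width: 0.0189
```

Call:
carry_out --pt "0 0 -0.7 0 0 0 255" --pt "0 0 0 0 0 0 255"

```text
clock: 22.17
position: [0.5052, 0.0643, 0.072]
tool_rot: [-3.142, 0.0, -0.0]
force: [0.4, 0.3, -1.9]
grip_width: 0.0192
```

Call:
carry_out --pt "0 0 -0.5 0 0 0 255" --pt "0 0 0 0 0 0 255"

```text
clock: 22.33
position: [0.5051, 0.0643, 0.0725]
tool_rot: [3.142, 0.0, -0.0]
force: [-0.2, 0.8, -4.6]
grip_width: 0.0192
```

Call:
carry_out --pt "0 0 -0.5 0 0 0 255" --pt "0 0 0 0 0 0 255"

```text
clock: 22.5
position: [0.5051, 0.0643, 0.0729]
tool_rot: [3.142, 0.0, -0.0]
force: [0.5, 0.9, -7.5]
grip_width: 0.0194
```

Call:
carry_out --pt "0 0 -0.5 0 0 0 255" --pt "0 0 0 0 0 0 255"

```text
clock: 22.67
position: [0.5051, 0.0643, 0.0734]
tool_rot: [3.142, 0.001, -0.0]
force: [0.6, 0.6, -11.8]
grip_width: 0.0192
```

It holds. I add slightly more pull, then hold for over a second.

Call:
carry_out --pt "0 0 -0.25 0 0 0 255" --pt "0 0 0 0 0 0 255" --pt "0 0 0 0 0 0 255" --pt "0 0 0 0 0 0 255" --pt "0 0 0 0 0 0 255"

```text
clock: 23.08
position: [0.5051, 0.0643, 0.0737]
tool_rot: [3.142, 0.0, -0.0]
force: [1.5, 0.5, -14.4]
grip_width: 0.019
```

Call:
carry_out --pt "0 0 0 0 0 0 255" --pt "0 0 0 0 0 0 255" --pt "0 0 0 0 0 0 255" --pt "0 0 0 0 0 0 255" --pt "0 0 0 0 0 0 255"

```text
clock: 23.5
position: [0.5052, 0.0643, 0.0738]
tool_rot: [3.142, 0.0, -0.0]
force: [-0.0, -0.1, -14.6]
grip_width: 0.019
```

Call:
carry_out --pt "0 0 0 0 0 0 255" --pt "0 0 0 0 0 0 255" --pt "0 0 0 0 0 0 255" --pt "0 0 0 0 0 0 255" --pt "0 0 0 0 0 0 255"

```text
clock: 23.92
position: [0.5052, 0.0643, 0.0738]
tool_rot: [3.142, 0.0, -0.0]
force: [-0.3, 0.4, -15.7]
grip_width: 0.0192
```

Call:
carry_out --pt "0 0 1.5 0 0 0 255" --pt "0 0 1.5 0 0 0 255" --pt "0 0 0.7 0 0 0 255" --pt "0 0 0 0 0 0 255"

```text
clock: 24.25
position: [0.5059, 0.0645, 0.0705]
tool_rot: [-3.141, -0.001, -0.0]
force: [0.2, -0.3, 1.2]
grip_width: 0.0193
```

Call:
carry_out --pt "0 0 0.5 0 0 0 255" --pt "0 0 0 0 0 0 255"

```text
clock: 24.42
position: [0.5058, 0.0645, 0.07]
tool_rot: [-3.141, -0.001, -0.0]
force: [0.7, 1.1, 4.4]
grip_width: 0.0191
```

On the seat again with a light push. Release, then retreat straight up.

Call:
carry_out --pt "0 0 0 0 0 0 200" --pt "0 0 0 0 0 0 120" --pt "0 0 0 0 0 0 0" --pt "0 0 0 0 0 0 0" --pt "0 0 0 0 0 0 0"

```text
clock: 24.83
position: [0.5051, 0.0643, 0.0695]
tool_rot: [3.142, 0.0, -0.0]
force: [1.1, 0.7, 0.1]
grip_width: 0.0671
```

Call:
carry_out --pt "0 0 0 0 0 0 0" --pt "0 0 0 0 0 0 0" --pt "0 0 0 0 0 0 0" --pt "0 0 0 0 0 0 0" --pt "0 0 0 0 0 0 0"

```text
clock: 25.25
position: [0.5053, 0.0643, 0.0697]
tool_rot: [-3.142, -0.0, -0.0]
force: [-0.5, -0.1, 0.0]
grip_width: 0.0851
```

Call:
carry_out --pt "0 0 -10 0 0 0 0" --pt "0 0 -20 0 0 0 0" --pt "0 0 -30 0 0 0 0" --pt "0 0 -30 0 0 0 0" --pt "0 0 -30 0 0 0 0"

```text
clock: 25.67
position: [0.5049, 0.0644, 0.1917]
tool_rot: [-3.141, 0.0, 0.0]
force: [1.1, 0.1, -0.1]
grip_width: 0.0854
```

Call:
carry_out --pt "0 0 0 0 0 0 0" --pt "0 0 0 0 0 0 0" --pt "0 0 0 0 0 0 0" --pt "0 0 0 0 0 0 0" --pt "0 0 0 0 0 0 0"

```text
clock: 26.08
position: [0.5048, 0.0642, 0.1889]
tool_rot: [3.141, 0.002, 0.0]
force: [-0.6, -0.6, -0.1]
grip_width: 0.0855
```

```bash
python3 - <<'E'
from h import *
from workcell import bot
s=bot.observe();f=bot.grab_frame("wrist")
cv2.imwrite("pics/w9.png",f["color"][:,:,::-1]);print(s["position"],s["force"],s["grip_width"])
W=cloud(f,tool(s)@f["T_tool_cam"]);near=np.hypot(W[...,0]-.5027,W[...,1]-.064)<.02
t=W[near&(W[...,2]>.092)&(W[...,2]<.12)];z=np.median(t[:,2]);p=t[abs(t[:,2]-z)<.003]
m=W[(np.hypot(W[...,0]-.5,W[...,1]-.025)<.03)&(abs(W[...,2]-.047)<.006)]
print("top",z,"mouth",np.median(m[:,2]),"grip centre above mouth",z-.021-np.median(m[:,2]),"xy",(p.max(0)+p.min(0))/2,np.ptp(p,0))
E
```

```text
[0.50480039 0.06423762 0.18893498] [-0.56182467 -0.62636987 -0.14910552] 0.08548650109641251
top 0.09895403809591324 mouth 0.047019869963558225 grip centre above mouth 0.030934168132355014 xy [0.50365711 0.06426103 0.0986358 ] [0.02060415 0.02037201 0.0053316 ]
```

View pics/w9.png

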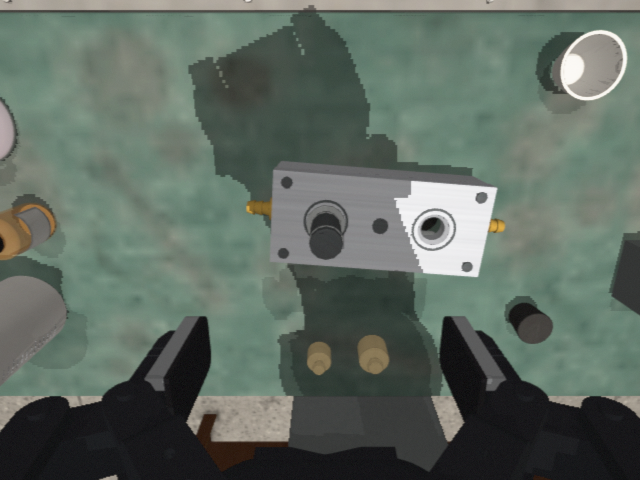

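The plug stands upright in port_left at (326,235) and the gripper is clear. Port_right at (433,229) is empty, and the bystanders in view stand where they were.

```bash
python3 -c "
from workcell import bot
print(bot.job_done())"
```

```text
the job is handed in; nothing more can be done
None
```

The plug is standing fully home and released in port_left, whose catch held the pull, and the job is handed in at about 26 s of the 67 s.

- **Port_right (worn):** I pressed the plug home with about 16 N. The catch let it slip at a pull of only about 2–3 N.
- **Port_left (sound):** I pressed the plug home with about 14 N. The catch then held about 13 N straight up for about 1.3 s. After that I pressed the plug lightly back onto the seat, released it and retreated upward.
- **Last checks:** The grip centre is 30.9 mm above the mouth and about 1 mm off the port axis. The plug looks upright and the gripper is open and clear. Tool force is near zero, and the bystanders in the last picture look unmoved; I did not measure them or check those outside it.
- **Readings that disagreed:** Port_right showed no clear pawl resistance on the way in, and port_left showed only about 5 N. The seat depth, about 37 mm in both ports, agrees with fully home.

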